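# Release the last lid screw of a scrapped enclosure with a flat driver

## Robot

A 6-joint arm with a two-finger parallel gripper is mounted at the origin on the work surface. World frame = base frame: x ahead of the robot, y to its left, z up, the work surface at z = 0. Lengths are in m, angles in rad, forces in N, time in s.
With the tool pointing down it reaches from about 0.275 to 0.85 m from the base axis. Payload 19 kg.
Tool frame: the origin (TCP) lies on the mounting face of the last link; the fingertips stand 173 mm ahead of it and the grasp point (between the pads) lies ahead of it (pinch_z is the z of the grasp point in the tool frame, in m); z points along the fingers, y is the line along which they close (so a half turn about z gives the same grasp; the last joint's range is limited). The gripper opens to 85 mm and grips with 20 to 120 N. Pads are 22 mm wide; open, the fingers measure 114 mm over their backs; the gripper's body (76 mm by 85 mm) begins 54 mm behind the grasp point. The pads swing forward as they close: fully open they stand 13 mm farther back than shut.
Start: joints at [-1.424, 0.15, 1.437, -0, 1.554, -0.134], TCP at [0.159, -0.552, 0.405] pointing down, gripper open.
Joint ranges: [-2.8, 2.8], [-0.68, 2.1], [0.12, 2.68], [-1.39, 4.53], [0.16, 2.79], [-2.81, 2.81]. Speed limits (rad/s): [1.89, 1.89, 2.22, 3.01, 3.01, 3.01].

## Interface

Orientations are given as [roll, pitch, yaw] about the fixed x, y, z axes, in that order (R = Rz(yaw) Ry(pitch) Rx(roll)).
In Python, from plant import * gives the robot as it stands.
- The arm moves only by the tool servo_tool, never from a script. Its argument "increments" is a list of rows, each an object of numbers: "tx", "ty", "tz": the shift along the tool's x, y, z in m; "rx", "ry", "rz": the turn, a rotation vector about the tool's x, y, z in degrees. A call has 1 to 12 rows; each row is the pose to reach, as a shift and turn from the pose commanded when the call began, along the tool's axes at that moment; what a row does not reach only later rows make up. A row lasts 1/8 s, in which the tool goes at most 62.5 mm and 10.7 degrees, less where a joint would pass 70% of its speed; a pose out of reach is approached as far as the arm can. A call with a gripper value outside its range is refused whole. "claw" is the opening, from 0 (shut) to 1 (fully open), set as the call begins (left out, the last holds). The fingers move at their own pace and stop on an object; "force" is the grip in N (left out, the last holds). Time passes only in rows, so rows that repeat a pose let the fingers close. It gives the time, the measured TCP pose, the force, the opening and the grip force at its end, in the units of the state.
- state(): the state, without advancing time (a new reading comes with each control period).
- capture(name): name is "scene" or "top" or "wrist"; returns a dict with "color" (400x640x3 uint8, red, green, blue), "camera_matrix" (3x3 intrinsics, pixels), "world_from_camera" (4x4, takes a point from camera to world coordinates). Camera axes: x right, y down, z forward; pixel columns grow to the right and rows downward; lengths in m; the calibration is good to about 2 mm. A picture is of the moment at which its call begins. There is no depth.
- finish_job(): hands the job in; it is judged then, once.
The state is a dict: "clock": time; "joint_positions": joint angles; "qvel": joint speeds; "joint_torque": joint torques, N m; "tcp_pos": TCP position; "tool_rot": TCP orientation; "ft_force": force on the tool from outside, world axes, zero at the start; "torque": the same for the moment, N m; "width": finger opening in m; "finger_force": force on a finger pad.
Only numpy, scipy, OpenCV 4.12 (cv2) and the standard library are available. Lean on these libraries where they do the work, as an engineer would, in place of code of your own. Each camera call takes 0.05 s, during which the arm holds its last target. There are 200 camera calls.

## Task

Take the big flat screwdriver with the six-sided handle out of the stand and release the one lid screw of the grey enclosure that is still locked: seat the blade in its slot, push the sprung screw in and turn it a quarter turn anticlockwise, the blade staying in the slot all the way round, so that the screw springs up, released like the other three. The housing is to be used again, so work gently: press no harder than about 15 N and do not let the driver hit the lid or your fingers touch the screw. Then put the driver back, upright and fully down, into the hole it came from, and leave the other things on the bench where they are.

Things in the scene. Friction and masses are not known exactly. Their poses are not given: they have to be found in the camera images.
- driver_handle (a point): Flat screwdriver, centre of its handle, half-way up. It starts upright in the stand. Black hexagonal handle, 28 mm across flats, its hexagonal part 44 mm long (22 mm up and down from this point), a 3 mm dome on top. z runs up, away from the blade; x is the direction of the blade's width, y of its thickness. One pair of flats faces +-y, the others 60 and 120 deg from it. Mass about 0.11 kg.
- driver_tip (a point): The same driver: middle of the blade's end, 102 mm below driver_handle on the axis; same axes. The blade is 12 mm wide (x) and 2.0 mm thick (y) for the last 8 mm, above that 3.4 mm thick; steel shaft 8 mm thick. A 25 mm wide shoulder of the handle, 68 mm above the tip, rests on the stand.
- flat_driver: The same driver as a body, with its origin at driver_tip and the same axes.
- lid_screw (a joint): Turn of that screw, rad: 0 = locked (slot along the enclosure's long sides), grows anticlockwise seen from above, stop at 1.6; starts at 0 to 0.1. A bayonet lip blocks it at about 0.3 unless the screw is pushed in at least 3.3 mm, and holds it down until about 1.4, where it comes free. While pushed in it turns easily, about 0.04 N m.
- screw_rise (a joint): Height of that screw relative to where it sits when locked, m: 0 = locked, negative = pushed in, hard stop at -0.0043; +0.0035 = sprung up, released. The spring pushes up with 7 N at 0, 11 N at -0.0033 and 12 N at -0.0043. Noise about 1 mm.
- lock_collar: That collar with all it holds; origin 15 mm below collar_rim, same axes. In it the locked screw's steel head, 19 mm across, which shifts along y when pushed with 4 N. Slot through the head's centre, along x turned by lid_screw: 16 mm long, 3.0 mm wide, closed at both ends, 6 mm deep from the head's top.
- enclosure: Grey plastic wall enclosure fixed on the bench, lid up: 200 mm (x) by 150 mm (y), 80 mm high; origin under its centre on the bench. Each corner of the lid has a pocket 34 mm square, 18 mm deep, with a lid screw in a collar, 83 mm (x) and 58 mm (y) from the centre. Three are released: slot along y, head 3 mm proud of the collar; one is locked: slot along x, head level or sunk.
- driver_hole (a point): Mouth of the flat driver's hole, in the top of the wooden tool stand (130 by 56 mm, 70 mm high, fixed). Hole 17 mm wide, upright, right through; it is at one end of the stand, 40 mm from its middle along its -x; any turn of the driver fits.
- cross_handle (a point): Centre of the handle of the small cross-head driver (round, pale, 20 mm thick, 60 mm long) which stands in the stand's other hole, 80 mm from the first. Not to be moved.
- hard_disk: Hard disk lying on the bench, 102 by 147 by 26 mm, origin under its centre. Not to be moved.
- heat_sink: Finned aluminium heat sink, 85 by 85 by 38 mm, origin under its centre. Not to be moved.
- screw_dish: Small steel dish, 84 mm wide, 30 mm high, origin under its centre. Not to be moved.
- collar_rim (a point): Centre of the rim of the plastic collar (31 mm across, bore 23 mm) of the one lid screw that is still locked, in any of the enclosure's four corners; 77 mm above the bench, fixed; x along the enclosure's long sides, z up. The screw head floats in it: its centre lies up to 1.8 mm off this point along y, its top 0 to 3 mm below, which this reading does not show.

How it is judged:
On the way, in this order (a step that is already met when the one before it is completed fails the run):
1. the blade is seated in the slot of the locked screw (((value of joint screw_rise above -0.0018 m and z of driver_tip in the frame of collar_rim below -0.0052 m) or (value of joint screw_rise above -0.0042 m and z of driver_tip in the frame of collar_rim below -0.0077 m) or z of driver_tip in the frame of collar_rim below -0.009 m) and horizontal distance between driver_tip and collar_rim below 0.006 m and value of joint lid_screw below 0.6 rad), for 0.1 s.
2. the screw has been turned its quarter turn with the blade still seated (value of joint lid_screw above 1.25 rad and ((value of joint screw_rise above -0.0018 m and z of driver_tip in the frame of collar_rim below -0.0052 m) or (value of joint screw_rise above -0.0042 m and z of driver_tip in the frame of collar_rim below -0.0077 m) or z of driver_tip in the frame of collar_rim below -0.009 m) and horizontal distance between driver_tip and collar_rim below 0.006 m), for 0.05 s.
At the end, for the whole second after the job is handed in: The screw is turned beyond 1.25 rad and stands at least 2 mm above its locked height; the driver stands at rest in its own hole within 8 mm of the hole's axis, tip at least 62 mm below the mouth, tilted under 0.15 rad; all released (value of joint lid_screw above 1.25 rad and value of joint screw_rise above 0.002 m and horizontal distance between driver_tip and driver_hole below 0.008 m and z of driver_tip in the frame of driver_hole below -0.062 m and angle between driver_tip's own z axis and vertical below 0.15 rad and linear speed of flat_driver below 0.02 m/s); the robot touches nothing.
It fails at once if the driver presses on the lid screw or its collar with more than 25 N (contact force between flat_driver and lock_collar above 25 N).
It fails at once if the driver strikes the lid or the housing (more than 2 N) (contact force between flat_driver and enclosure above 2 N).
It fails at once if the blade leaves the slot in the middle of the turn (value of joint lid_screw between 0.45 and 1.15 rad and z of driver_tip in the frame of collar_rim above -0.002 m).
It fails at once if the fingers touch the lid screw or its collar (contact force between the fingers and lock_collar above 0.5 N).
It fails at once if the cross-head driver, hard disk, heat sink or dish is moved more than 20 mm (distance of any of cross_handle, hard_disk, heat_sink, screw_dish from where it was at the start of the episode above 0.02 m).
It also fails if it takes over 72 s, if anything falls off the work surface, if the arm or the gripper's body presses on something with over 40 N, if the wrist force passes 120 N, or if a joint passes its speed limit or range.

## Working session

There is one attempt and no reset: what is moved stays moved. The work goes in short steps, Python scripts to look and compute and a tool call to move; the robot and the scene stay as the last step left them, time stands still between calls to the robot, and variables do not carry over. Pictures are saved under pics/ and viewed, at most 11 in all, crops included, and the job is handed in when it is done.

Besides the shell and the picture viewer there is one more tool, called as a command line: name --argument value ..., lists and objects as JSON in quotes. servo_tool: Moves the arm, as the interface text tells. Its arguments: {"type":"object","properties":{"increments":{"type":"array"},"claw":{"type":"number"},"force":{"type":"number"}},"required":["increments"]}

```bash
mkdir -p pics; ls; python3 - <<'E'
from plant import *
import cv2,numpy as np
s=state();print({k:np.round(v,4).tolist() if not isinstance(v,dict) else v for k,v in s.items()})
for n in("scene","top"):
    c=capture(n);cv2.imwrite(f"pics/{n}0.png",c["color"][...,::-1]);np.savez(f"{n}0.npz",**c)
    print(n,c["camera_matrix"].round(1).tolist(),c["world_from_camera"].round(4).tolist())
try: print(pinch_z)
except Exception as e: print(e)
E
```

```text
pics
{'clock': 0.0, 'joint_positions': [-1.424, 0.151, 1.438, 0.0, 1.5538, -0.134], 'qvel': [0.0009, -0.0005, -0.0001, 0.0018, 0.0006, -0.0006], 'joint_torque': [0.0009, -71.3051, -57.0866, -0.0001, 0.0087, -0.0], 'tcp_pos': [0.1593, -0.5524, 0.4041], 'tool_rot': [-3.1404, -0.0002, 0.2808], 'ft_force': [0.236, 0.045, 0.4014], 'torque': [-0.006, -0.004, -0.0097], 'finger_force': 0.0, 'width': 0.0854}
scene [[479.0, 0.0, 314.2], [0.0, 479.0, 204.5], [0.0, 0.0, 1.0]] [[0.5373, 0.6665, -0.5168, 1.1325], [0.8432, -0.4367, 0.3134, -0.3168], [-0.0168, -0.6042, -0.7967, 0.882], [0.0, 0.0, 0.0, 1.0]]
top [[440.4, 0.0, 327.8], [0.0, 440.4, 196.7], [0.0, 0.0, 1.0]] [[-0.018, -0.983, 0.1828, 0.5185], [-0.9998, 0.0179, -0.0017, 0.0076], [-0.0016, -0.1828, -0.9832, 0.8129], [0.0, 0.0, 0.0, 1.0]]
0.1547
```

View pics/top0.png

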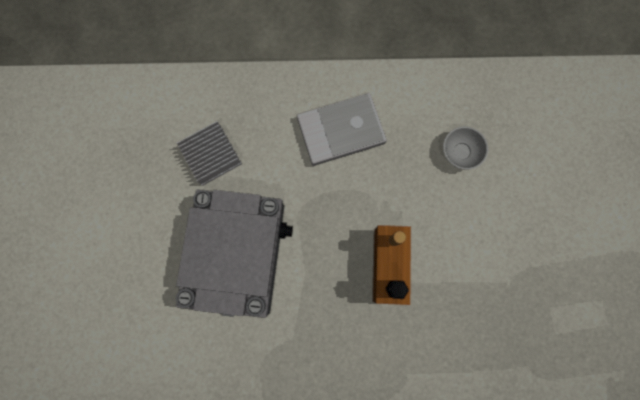

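View pics/scene0.png

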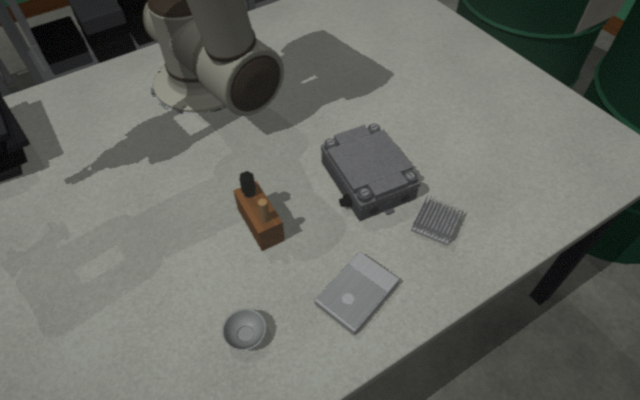

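The top view shows the enclosure screws at about (203,199), (269,206), (185,297) and (256,305), the hex driver at (397,289) and the cross driver at (399,238). I'll enlarge the four screws and the stand.

```bash
cat > h.py <<'E'
import numpy as np,cv2
def px2w(c,u,v,z):
    K=c["camera_matrix"];T=c["world_from_camera"]
    d=T[:3,:3]@np.linalg.solve(K,[u,v,1.]);o=T[:3,3]
    return o+d*(z-o[2])/d[2]
def w2px(c,p):
    K=c["camera_matrix"];T=c["world_from_camera"]
    q=K@(T[:3,:3].T@(np.asarray(p)-T[:3,3]));return q[:2]/q[2]
def crop(im,u,v,r,s):
    u,v=int(u),int(v);p=im[max(v-r,0):v+r,max(u-r,0):u+r,::-1]
    return cv2.resize(cv2.convertScaleAbs(p,alpha=1.6),(s,s),interpolation=cv2.INTER_CUBIC)
E
python3 - <<'E'
from h import *
c=np.load("top0.npz");im=c["color"]
P=[(203,199),(269,206),(185,297),(256,305)]
rows=[np.hstack([crop(im,*p,14,266) for p in P[:2]]+[crop(im,397,289,20,266)]),np.hstack([crop(im,*p,14,266) for p in P[2:]]+[crop(im,395,265,44,266)])]
cv2.imwrite("pics/crops0.png",np.vstack(rows))
W=[px2w(c,*p,.077) for p in P]
for p in W: print(p.round(4))
print([np.linalg.norm(W[a]-W[b]).round(4) for a,b in((0,2),(1,3),(0,1),(2,3))],"expect .166 .116")
print("handle top",px2w(c,397,289,.07+.034+.025-.003+.003),"cross")
E
```

```text
[0.6551 0.2183 0.077 ]
[0.641  0.1061 0.077 ]
[0.4931 0.2422 0.077 ]
[0.4783 0.1262 0.077 ]
[np.float64(0.1638), np.float64(0.1639), np.float64(0.1131), np.float64(0.1169)] expect .166 .116
handle top [ 0.5009763 -0.0961997  0.129    ] cross
```

View pics/crops0.png

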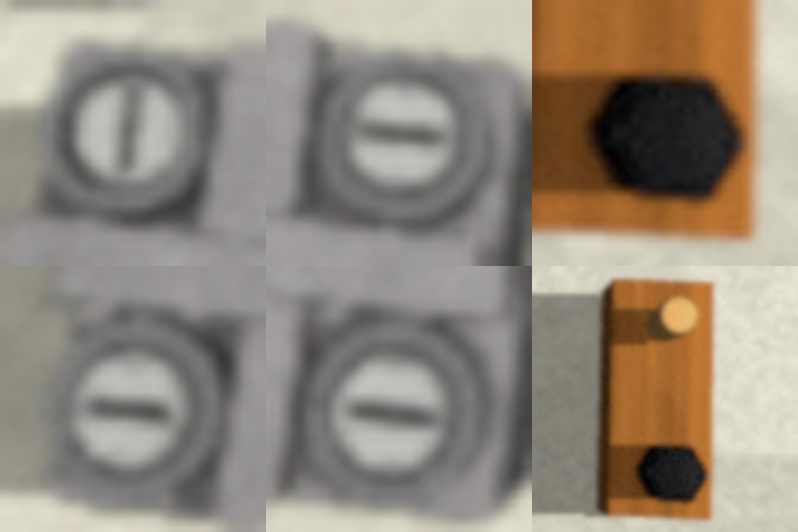

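The locked screw is the far-left one, at (203,199), about (0.655, 0.218). Its slot runs along the long side, which has a yaw of about -7°, while the other three slots are crosswise. The hex handle is at about (0.501, -0.096) with flats facing roughly ±x, and the cross driver is 80 mm away towards +x. I'll move above it with the tool yaw near 30°, so the fingers close diagonally and clear the cross driver.

```bash
cat >> h.py <<'E'
from scipy.spatial.transform import Rotation as R
def rel(s,p,rpy):
    A=R.from_euler("xyz",s["tool_rot"]);d=A.inv().apply(np.asarray(p)-s["tcp_pos"])
    r=(A.inv()*R.from_euler("xyz",rpy)).as_rotvec(degrees=True)
    print("t mm",(d*1e3).round(2),"r deg",r.round(2))
E
python3 - <<'E'
from plant import *
from h import *
rel(state(),[.501,-.096,.36],[np.pi,0,np.radians(30)])
E
```

```text
t mm [ 454.77 -343.86   44.58] r deg [ -0.06  -0.02 -13.91]
```

servo_tool --increments '[{"tx": 0.0455, "ty": -0.0344, "tz": 0.0045, "rz": -1.4}, {"tx": 0.091, "ty": -0.0688, "tz": 0.009, "rz": -2.8}, {"tx": 0.1365, "ty": -0.103, "tz": 0.0135, "rz": -4.2}, {"tx": 0.182, "ty": -0.1375, "tz": 0.018, "rz": -5.6}, {"tx": 0.2275, "ty": -0.172, "tz": 0.0225, "rz": -7}, {"tx": 0.273, "ty": -0.2063, "tz": 0.027, "rz": -8.4}, {"tx": 0.3185, "ty": -0.2407, "tz": 0.0315, "rz": -9.8}, {"tx": 0.364, "ty": -0.275, "tz": 0.036, "rz": -11.2}, {"tx": 0.4095, "ty": -0.3095, "tz": 0.0405, "rz": -12.6}, {"tx": 0.4548, "ty": -0.3439, "tz": 0.0446, "rz": -13.9}, {"tx": 0.4548, "ty": -0.3439, "tz": 0.0446, "rz": -13.9}, {"tx": 0.4548, "ty": -0.3439, "tz": 0.0446, "rz": -13.9}]' --claw 1

```text
validation failed for argument at $.in...
```

```bash
python3 - <<'E'
from plant import *
from h import *
s=state();print(s["tcp_pos"],s["tool_rot"],s["joint_positions"])
c=capture("wrist");np.savez("wrist1.npz",**c);cv2.imwrite("pics/wrist1.png",c["color"][...,::-1])
print(c["camera_matrix"].round(1).tolist());A=R.from_euler("xyz",s["tool_rot"]).as_matrix();T=c["world_from_camera"]
print("cam in tool",(A.T@(T[:3,3]-s["tcp_pos"])).round(4),(A.T@T[:3,:3]).round(3).tolist())
print("predicted handle top px",w2px(c,[.501,-.096,.129]))
E
```

```text
[ 0.15931871 -0.55245318  0.40415869] [-3.14054033e+00 -1.41319515e-04  2.80757872e-01] [-1.42400329e+00  1.50917685e-01  1.43794181e+00 -4.99998384e-07
  1.55379493e+00 -1.33964903e-01]
[[329.5, 0.0, 320.3], [0.0, 329.5, 202.6], [0.0, 0.0, 1.0]]
cam in tool [0.0848 0.0004 0.0308] [[0.001, -0.945, -0.328], [1.0, 0.001, -0.0], [0.001, -0.328, 0.945]]
predicted handle top px [ -708.80788755 -1085.36104661]
```

View pics/wrist1.png

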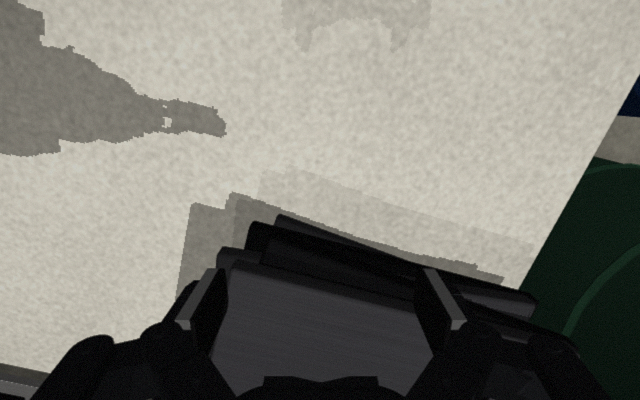

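The move was refused by validation, so the arm didn't move; the wrist picture only shows the open fingers over bare bench at about (200,300) and (445,300). I'll try again with all six keys in each row.

servo_tool --increments '[{"tx": 0.0455, "ty": -0.0344, "tz": 0.0045, "rx": 0.0, "ry": 0.0, "rz": -1.4}, {"tx": 0.091, "ty": -0.0688, "tz": 0.009, "rx": 0.0, "ry": 0.0, "rz": -2.8}, {"tx": 0.1365, "ty": -0.103, "tz": 0.0135, "rx": 0.0, "ry": 0.0, "rz": -4.2}, {"tx": 0.182, "ty": -0.1375, "tz": 0.018, "rx": 0.0, "ry": 0.0, "rz": -5.6}, {"tx": 0.2275, "ty": -0.172, "tz": 0.0225, "rx": 0.0, "ry": 0.0, "rz": -7.0}, {"tx": 0.273, "ty": -0.2063, "tz": 0.027, "rx": 0.0, "ry": 0.0, "rz": -8.4}, {"tx": 0.3185, "ty": -0.2407, "tz": 0.0315, "rx": 0.0, "ry": 0.0, "rz": -9.8}, {"tx": 0.364, "ty": -0.275, "tz": 0.036, "rx": 0.0, "ry": 0.0, "rz": -11.2}, {"tx": 0.4095, "ty": -0.3095, "tz": 0.0405, "rx": 0.0, "ry": 0.0, "rz": -12.6}, {"tx": 0.4548, "ty": -0.3439, "tz": 0.0446, "rx": 0.0, "ry": 0.0, "rz": -13.9}, {"tx": 0.4548, "ty": -0.3439, "tz": 0.0446, "rx": 0.0, "ry": 0.0, "rz": -13.9}, {"tx": 0.4548, "ty": -0.3439, "tz": 0.0446, "rx": 0.0, "ry": 0.0, "rz": -13.9}]' --claw 1.0

```text
clock: 1.65
tcp_pos: [0.5009, -0.096, 0.3599]
tool_rot: [-3.141, 0.001, 0.524]
ft_force: [-0.3, 0.1, -0.2]
width: 0.0857
finger_force: 0.0
```

```bash
python3 - <<'E'
from plant import *
from h import *
s=state()
c=capture("wrist");np.savez("wrist2.npz",**c);im=c["color"][...,::-1].copy()
p=w2px(c,[.501,-.096,.126]);print("pred",p,w2px(c,[.501,-.096,.104]))
# rectify the plane z=.126 to a world-aligned patch (0.2 mm/px), x up, y left
M=np.float32([[w2px(c,[.501+a,-.096+b,.126])] for a,b in((.04,.04),(.04,-.04),(-.04,-.04),(-.04,.04))])
H=cv2.getPerspectiveTransform(M,np.float32([[[0,0]],[[400,0]],[[400,400]],[[0,400]]]))
r=cv2.warpPerspective(im,H,(400,400));r=cv2.convertScaleAbs(r,alpha=2.5)
cv2.imwrite("pics/wrist2.png",np.hstack([cv2.resize(im,(480,300)).repeat(1,0) if 0 else np.vstack([cv2.resize(im,(400,250)),np.zeros((150,400,3),np.uint8)]),r]))
E
```

```text
pred [319.90490991 222.47411575] [319.96470529 210.85414715]
```

View pics/wrist2.png

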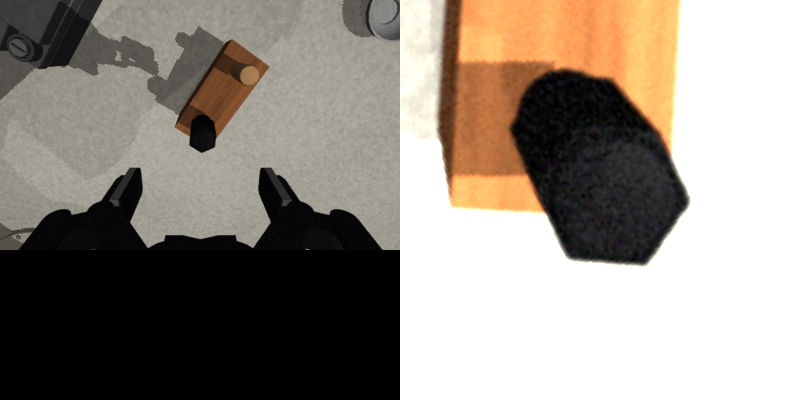

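In the wrist view rectified at z = 0.126, the hex top has vertices at (570,258), (646,264) and (688,200). That puts its centre at about (0.5024, -0.0978) and the flat normals at about -4° + 60k, with the top camera agreeing to 2 mm. The tool yaw should be 26°, so I'll descend and grip at mid-handle.

servo_tool --increments '[{"tx": 0.0004, "ty": 0.002, "tz": 0.03, "rx": 0.0, "ry": 0.0, "rz": 4.0}, {"tx": 0.0004, "ty": 0.002, "tz": 0.06, "rx": 0.0, "ry": 0.0, "rz": 4.0}, {"tx": 0.0004, "ty": 0.002, "tz": 0.085, "rx": 0.0, "ry": 0.0, "rz": 4.0}, {"tx": 0.0004, "ty": 0.002, "tz": 0.1, "rx": 0.0, "ry": 0.0, "rz": 4.0}, {"tx": 0.0004, "ty": 0.002, "tz": 0.1, "rx": 0.0, "ry": 0.0, "rz": 4.0}]' --claw 1.0

```text
clock: 2.33
tcp_pos: [0.502, -0.0981, 0.2597]
tool_rot: [-3.141, 0.001, 0.452]
ft_force: [0.2, 0.5, -0.5]
width: 0.0855
finger_force: 0.0
```

servo_tool --increments '[{"tx": 0.0, "ty": 0.0, "tz": 0.0, "rx": 0.0, "ry": 0.0, "rz": 0.0}, {"tx": 0.0, "ty": 0.0, "tz": 0.0, "rx": 0.0, "ry": 0.0, "rz": 0.0}, {"tx": 0.0, "ty": 0.0, "tz": 0.0, "rx": 0.0, "ry": 0.0, "rz": 0.0}, {"tx": 0.0, "ty": 0.0, "tz": 0.0, "rx": 0.0, "ry": 0.0, "rz": 0.0}, {"tx": 0.0, "ty": 0.0, "tz": 0.0, "rx": 0.0, "ry": 0.0, "rz": 0.0}, {"tx": 0.0, "ty": 0.0, "tz": 0.0, "rx": 0.0, "ry": 0.0, "rz": 0.0}, {"tx": 0.0, "ty": 0.0, "tz": 0.0, "rx": 0.0, "ry": 0.0, "rz": 0.0}, {"tx": 0.0, "ty": 0.0, "tz": 0.0, "rx": 0.0, "ry": 0.0, "rz": 0.0}]' --claw 0.2 --force 80.0

```text
clock: 3.32
tcp_pos: [0.5024, -0.0975, 0.2607]
tool_rot: [3.141, -0.0, 0.454]
ft_force: [-2.4, 1.1, 7.0]
width: 0.0272
finger_force: 78.5
```

The grip is firm (27 mm, 78 N) and the driver is pressed on the stand, so the tip is at z = 0.002 with the TCP at 0.260. Now I'll lift it clear.

servo_tool --increments '[{"tx": 0.0, "ty": 0.0, "tz": -0.01, "rx": 0.0, "ry": 0.0, "rz": 0.0}, {"tx": 0.0, "ty": 0.0, "tz": -0.035, "rx": 0.0, "ry": 0.0, "rz": 0.0}, {"tx": 0.0, "ty": 0.0, "tz": -0.07, "rx": 0.0, "ry": 0.0, "rz": 0.0}, {"tx": 0.0, "ty": 0.0, "tz": -0.11, "rx": 0.0, "ry": 0.0, "rz": 0.0}, {"tx": 0.0, "ty": 0.0, "tz": -0.145, "rx": 0.0, "ry": 0.0, "rz": 0.0}, {"tx": 0.0, "ty": 0.0, "tz": -0.16, "rx": 0.0, "ry": 0.0, "rz": 0.0}, {"tx": 0.0, "ty": 0.0, "tz": -0.16, "rx": 0.0, "ry": 0.0, "rz": 0.0}]'

```text
clock: 4.2
tcp_pos: [0.5024, -0.0975, 0.4204]
tool_rot: [3.141, -0.001, 0.454]
ft_force: [-0.1, 0.8, -2.5]
width: 0.0271
finger_force: 78.7
```

```bash
python3 - <<'E'
from plant import *
from h import *
s=state();print(s["tcp_pos"],s["ft_force"],s["width"],s["finger_force"],pinch_z)
rel(s,[.655,.218,.41],[np.pi,0,np.radians(26)])
E
```

```text
[ 0.50236691 -0.0975153   0.42038307] [-0.11884749  0.77167599 -2.51004739] 0.027126728012263544 78.72821669094265 0.1547
t mm [ 275.47 -216.71   10.45] r deg [ 0.03 -0.04 -0.01]
```

servo_tool --increments '[{"tx": 0.03, "ty": -0.0236, "tz": 0.001, "rx": 0.0, "ry": 0.0, "rz": 0.0}, {"tx": 0.07, "ty": -0.055, "tz": 0.003, "rx": 0.0, "ry": 0.0, "rz": 0.0}, {"tx": 0.11, "ty": -0.0865, "tz": 0.004, "rx": 0.0, "ry": 0.0, "rz": 0.0}, {"tx": 0.15, "ty": -0.118, "tz": 0.006, "rx": 0.0, "ry": 0.0, "rz": 0.0}, {"tx": 0.19, "ty": -0.1495, "tz": 0.007, "rx": 0.0, "ry": 0.0, "rz": 0.0}, {"tx": 0.23, "ty": -0.181, "tz": 0.009, "rx": 0.0, "ry": 0.0, "rz": 0.0}, {"tx": 0.26, "ty": -0.2045, "tz": 0.01, "rx": 0.0, "ry": 0.0, "rz": 0.0}, {"tx": 0.2755, "ty": -0.2167, "tz": 0.0105, "rx": 0.0, "ry": 0.0, "rz": 0.0}, {"tx": 0.2755, "ty": -0.2167, "tz": 0.0105, "rx": 0.0, "ry": 0.0, "rz": 0.0}, {"tx": 0.2755, "ty": -0.2167, "tz": 0.0105, "rx": 0.0, "ry": 0.0, "rz": 0.0}]'

```text
clock: 5.45
tcp_pos: [0.6549, 0.2175, 0.4084]
tool_rot: [-3.141, 0.002, 0.453]
ft_force: [0.2, 0.2, -0.6]
width: 0.0273
finger_force: 78.9
```

```bash
python3 - <<'E'
from plant import *
from h import *
s=state();print(s["tcp_pos"],s["tool_rot"],s["ft_force"])
c=capture("wrist");np.savez("wrist3.npz",**c);im=c["color"]
A=R.from_euler("xyz",s["tool_rot"]);tip=s["tcp_pos"]+A.apply([0,0,.258])
print("tip",tip,"px",w2px(c,tip),"collar px",w2px(c,[.655,.218,.077]))
u,v=w2px(c,tip);u,v=int(u),int(v)
p=im[v-50:v+50,u-60:u+60,::-1];print(u-60,v-50)
cv2.imwrite("pics/wrist3.png",cv2.resize(cv2.convertScaleAbs(p,alpha=1.5),(720,600),interpolation=cv2.INTER_CUBIC))
E
```

```text
[0.65494751 0.21751186 0.40842307] [-3.14122635e+00  1.71694625e-03  4.53429213e-01] [ 0.17981561  0.24614026 -0.64444609]
tip [0.6545079  0.21740277 0.15042347] px [319.75739561 210.14467106] collar px [319.60127811 182.18767267]
259 160
```

View pics/wrist3.png

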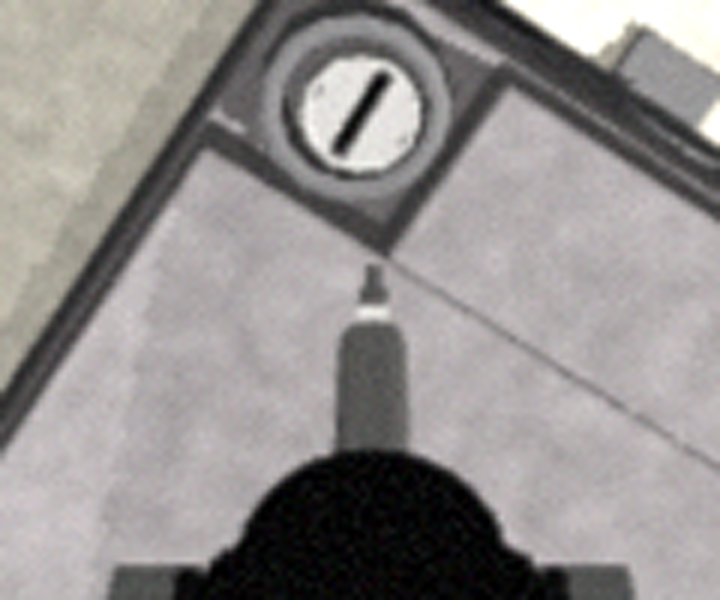

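The blade is seen edge-on at (373,265) in the crop, so its width lies along tool x. The locked screw's slot runs from (337,152) to (388,75), with the collar centred near (358,107). I'll work out the turn and shift in the tool frame, relative to the blade as the same camera sees it.

```bash
python3 - <<'E'
from h import *
c=np.load("wrist3.npz");f=lambda a,b:(259+a/6,160+b/6)
a,b=[px2w(c,*f(*p),.0755) for p in((337,152),(388,75))];m=(a+b)/2
col=px2w(c,*f(358,107.5),.077)
yaw=.4534;print("slot",m,"len",np.linalg.norm(a-b),"ang",np.degrees(np.arctan2(*(b-a)[1::-1])),"collar",col)
ex=np.array([np.cos(-.129),np.sin(-.129)]);ey=np.array([-ex[1],ex[0]])
print("head-collar along enc x,y mm",(m-col)[:2]@ex*1e3,(m-col)[:2]@ey*1e3)
T=lambda y:np.array([[np.cos(y),np.sin(y)],[np.sin(y),-np.cos(y)]])
far=px2w(c,*f(373,266),.1515)[:2];tcp=np.array([.655,.2178])
d=T(yaw).T@(far-tcp)-[.006,0];print("tip in tool mm",d*1e3)
for y in(-.105,): print("shift tool mm",T(yaw).T@(m[:2]-T(y)@d-tcp)*1e3, "rz",np.degrees(yaw-y))
E
```

```text
slot [0.65738012 0.21938866 0.0755    ] len 0.014921915803228708 ang -6.675669385816991 collar [0.65836037 0.22061601 0.077     ]
head-collar along enc x,y mm -0.8142105885656944 -1.3432479591590474
tip in tool mm [-1.6969515  1.1687752]
shift tool mm [ 4.89395991 -0.47774422] rz 31.99396328010517
```

servo_tool --increments '[{"tx": 0.0015, "ty": -0.0002, "tz": 0.005, "rx": 0.0, "ry": 0.0, "rz": 8.0}, {"tx": 0.003, "ty": -0.0004, "tz": 0.015, "rx": 0.0, "ry": 0.0, "rz": 16.0}, {"tx": 0.0045, "ty": -0.0005, "tz": 0.03, "rx": 0.0, "ry": 0.0, "rz": 24.0}, {"tx": 0.0049, "ty": -0.0005, "tz": 0.045, "rx": 0.0, "ry": 0.0, "rz": 32.5}, {"tx": 0.0049, "ty": -0.0005, "tz": 0.058, "rx": 0.0, "ry": 0.0, "rz": 32.5}, {"tx": 0.0049, "ty": -0.0005, "tz": 0.0625, "rx": 0.0, "ry": 0.0, "rz": 32.5}, {"tx": 0.0049, "ty": -0.0005, "tz": 0.0625, "rx": 0.0, "ry": 0.0, "rz": 32.5}, {"tx": 0.0049, "ty": -0.0005, "tz": 0.0625, "rx": 0.0, "ry": 0.0, "rz": 32.5}]'

```text
clock: 6.5
tcp_pos: [0.6593, 0.2206, 0.3478]
tool_rot: [-3.141, -0.001, -0.113]
ft_force: [-1.0, -0.6, -2.2]
width: 0.0275
finger_force: 78.7
```

```bash
cat > look.py <<'E'
import sys
from plant import *
from h import *
n=sys.argv[1];c=capture("wrist");np.savez(n+".npz",**c);im=c["color"]
s=state();print(s["tcp_pos"],s["tool_rot"],s["ft_force"])
A=R.from_euler("xyz",s["tool_rot"]);tip=s["tcp_pos"]+A.apply([0,0,.258])
u,v=w2px(c,tip);u,v=int(u),int(v)-8;print("crop origin",u-35,v-25,"scale 10")
p=im[v-25:v+25,u-35:u+35,::-1]
cv2.imwrite(f"pics/{n}.png",cv2.resize(cv2.convertScaleAbs(p,alpha=1.5),(700,500),interpolation=cv2.INTER_CUBIC))
E
python3 look.py wrist4
```

```text
[0.65926584 0.22056799 0.34779416] [-3.14120560e+00 -8.12376563e-04 -1.12897341e-01] [ 1.0446047   0.97247786 -2.06633889]
crop origin 284 177 scale 10
```

View pics/wrist4.png

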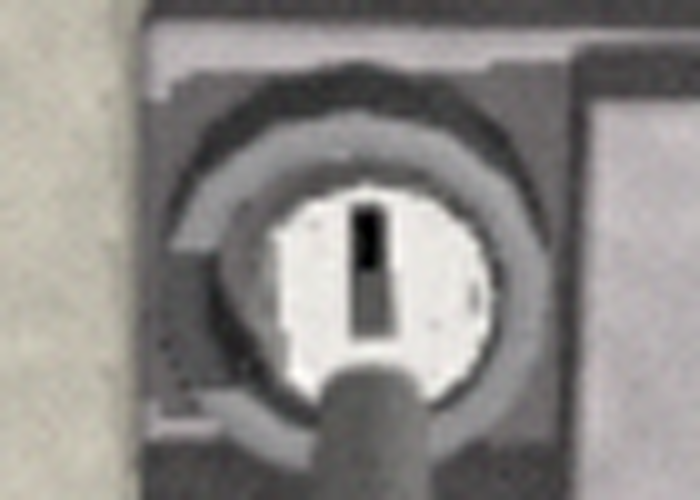

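The blade is edge-on at crop columns about 355–390, with its far corner at row 270. It is in line with the black slot, which spans columns 350–387 with its far end at row 203. I'll check both offsets numerically before lowering.

```bash
python3 - <<'E'
from h import *
c=np.load("wrist4.npz");im=c["color"].astype(int).mean(2)
print(im[194:214,316:327].round().astype(int))
yaw=-.1135;tx=np.array([np.cos(yaw),np.sin(yaw)]);ty=np.array([np.sin(yaw),-np.cos(yaw)])
q=lambda u,v,z:(lambda w:np.round([w[:2]@tx*1e3,w[:2]@ty*1e3],2))(px2w(c,u,v,z))
print("slot far end",q(320.3,197.3,.0755),"near guess",q(320.3,197.3,.0755)-[16,0])
for z in(.087,.089,.091): print("blade far corner",z,q(320.6,204,z))
E
```

```text
[[ 55  57  55  57  58  59  60  61  61  53  60]
 [ 56  65  68  78 109  93  78  73  72  69  66]
 [ 81 113 135 148 154 149 155 146 135 106  93]
 [151 154 142  97  85  84 126 152 154 149 149]
 [154 153 139  48  20  29  83 151 154 153 148]
 [151 156 140  37   1  14  73 154 155 155 150]
 [155 153 138  49   4  10  74 152 154 153 152]
 [151 156 140  47  12  12  74 153 157 153 155]
 [150 152 139  50   6  14  67 154 157 153 154]
 [157 157 135  47   8  19  71 151 155 154 153]
 [153 151 140  55  52  53  68 129 152 154 154]
 [156 153 140  60  57  58  67 124 153 153 153]
 [152 154 139  63  59  57  62 121 153 153 154]
 [155 151 141  63  61  60  59 112 152 154 152]
 [152 151 140  66  61  59  64 107 153 152 151]
 [150 153 140  69  61  60  66 104 150 154 148]
 [152 155 142  91  83  85  92 115 150 153 153]
 [152 155 153 138 144 148 147 151 154 154 155]
 [155 155 152 154 154 154 152 154 151 154 153]
 [154 146 128 115 108 104 118 122 137 150 152]]
slot far end [ 635.66 -293.61] near guess [ 619.66 -293.61]
blade far corner 0.087 [ 634.22 -293.37]
blade far corner 0.089 [ 634.92 -293.38]
blade far corner 0.091 [ 635.63 -293.38]
```

```bash
python3 - <<'E'
from h import *
c=np.load("wrist3.npz");im=c["color"].astype(int).mean(2)
print("wrist3 rows202-216");print(im[202:222,312:331].round().astype(int))
c=np.load("wrist4.npz");im=c["color"].astype(int).mean(2)
print("wrist4");print(im[213:228,309:334].round().astype(int))
E
```

```text
wrist3 rows202-216
[[117 117 121 118 121 118 118 112 105  94  69  54  96 116 119 116 117 115
  120]
 [119 117 121 118 118 117 118 118 115 112 103  90  94 112 117 119 120 121
  119]
 [122 120 122 123 125 120 120 112  73  78  89 107 101  94 102 117 121 121
  123]
 [124 124 125 126 129 128 123 109  64  61  82 113 110 102  93 103 111 125
  123]
 [121 125 128 128 129 130 124 112  60  63  84 113 115 114 106 100  97 105
  117]
 [118 127 128 130 130 129 124  97  58  60  78 107 113 116 115 114 104 101
  103]
 [120 121 123 121 124 127 110  69  55  56  62  86 115 117 116 115 115 112
  103]
 [121 123 122 119 120 118 109  61  55  59  64  83 116 116 111 116 116 117
  115]
 [120 118 116 117 116 118 104  84  84  83  85 104 118 117 113 113 113 120
  120]
 [117 114 114 118 120 118 128 142 147 141 142 135 116 112 113 116 118 115
  122]
 [116 117 119 120 117 120 134 151 149 150 149 137 117 118 115 115 115 119
  122]
 [118 117 121 117 119 115 110 111 106  99 109 110 106 114 117 119 117 120
  122]
 [119 117 121 115 108  78  68  66  65  61  66  64  75 100 119 122 121 121
  118]
 [120 119 118 112  76  58  5
[... 1422 characters left out ...]
56  59  59  59  65  70  75  79  83  86
   97  93  89  65  51  49  64]
 [ 63  80  90  94  95  91  62  56  59  60  54  58  61  71  75  76  81  83
   86  77  61  46  44  46  49]
 [ 46  52  62  72  81  82  61  57  57  59  56  57  58  69  71  78  80  77
   66  54  48  46  47  43  48]
 [ 45  45  44  53  54  55  56  55  58  60  60  60  64  70  74  81  80  79
   55  50  49  47  51  46  50]
 [ 51  44  44  47  46  48  49  55  59  58  60  55  63  63  72  79  81  76
   56  50  52  51  48  48  53]
 [ 43  42  42  45  45  47  53  56  60  58  58  61  61  69  75  73  80  75
   57  47  46  48  51  51  50]
 [ 43  48  43  51  52  48  50  57  56  58  59  58  63  68  74  83  78  79
   54  45  48  51  49  51  51]]
```

In its own frame the blade sits at u ≈ 320.8 and the slot at 320.36, so the blade needs about -0.3 mm along tool y and about -0.8 mm along tool x. I'll lower the tip to about z = 0.073. At that height the blade is either free inside the slot, or pressing on the head, which would read at least 7 N.

servo_tool --increments '[{"tx": -0.0008, "ty": -0.0003, "tz": 0.0, "rx": 0.0, "ry": 0.0, "rz": 0.0}, {"tx": -0.0008, "ty": -0.0003, "tz": 0.005, "rx": 0.0, "ry": 0.0, "rz": 0.0}, {"tx": -0.0008, "ty": -0.0003, "tz": 0.01, "rx": 0.0, "ry": 0.0, "rz": 0.0}, {"tx": -0.0008, "ty": -0.0003, "tz": 0.012, "rx": 0.0, "ry": 0.0, "rz": 0.0}, {"tx": -0.0008, "ty": -0.0003, "tz": 0.0135, "rx": 0.0, "ry": 0.0, "rz": 0.0}, {"tx": -0.0008, "ty": -0.0003, "tz": 0.015, "rx": 0.0, "ry": 0.0, "rz": 0.0}, {"tx": -0.0008, "ty": -0.0003, "tz": 0.016, "rx": 0.0, "ry": 0.0, "rz": 0.0}, {"tx": -0.0008, "ty": -0.0003, "tz": 0.016, "rx": 0.0, "ry": 0.0, "rz": 0.0}]'

```text
clock: 7.55
tcp_pos: [0.6585, 0.221, 0.3311]
tool_rot: [-3.142, 0.0, -0.114]
ft_force: [-0.0, -0.2, -0.6]
width: 0.0269
finger_force: 78.7
```

servo_tool --increments '[{"tx": 0.0, "ty": 0.0, "tz": 0.001, "rx": 0.0, "ry": 0.0, "rz": 0.0}, {"tx": 0.0, "ty": 0.0, "tz": 0.002, "rx": 0.0, "ry": 0.0, "rz": 0.0}, {"tx": 0.0, "ty": 0.0, "tz": 0.002, "rx": 0.0, "ry": 0.0, "rz": 0.0}]'

```text
clock: 7.92
tcp_pos: [0.6585, 0.221, 0.3296]
tool_rot: [-3.141, -0.001, -0.114]
ft_force: [-0.1, 0.4, 4.0]
width: 0.0273
finger_force: 79.3
```

servo_tool --increments '[{"tx": 0.0, "ty": 0.0, "tz": 0.0005, "rx": 0.0, "ry": 0.0, "rz": 0.0}, {"tx": 0.0, "ty": 0.0, "tz": 0.001, "rx": 0.0, "ry": 0.0, "rz": 0.0}, {"tx": 0.0, "ty": 0.0, "tz": 0.001, "rx": 0.0, "ry": 0.0, "rz": 0.0}]'

```text
clock: 8.3
tcp_pos: [0.6585, 0.221, 0.3286]
tool_rot: [-3.141, -0.001, -0.114]
ft_force: [-0.5, -0.5, 5.5]
width: 0.0271
finger_force: 79.4
```

```bash
python3 look.py wrist5
```

```text
[0.65849051 0.22093553 0.32862488] [-3.14126607e+00 -6.50006963e-04 -1.13671037e-01] [-1.01239777 -0.97475786  6.42723949]
crop origin 284 177 scale 10
```

View pics/wrist5.png

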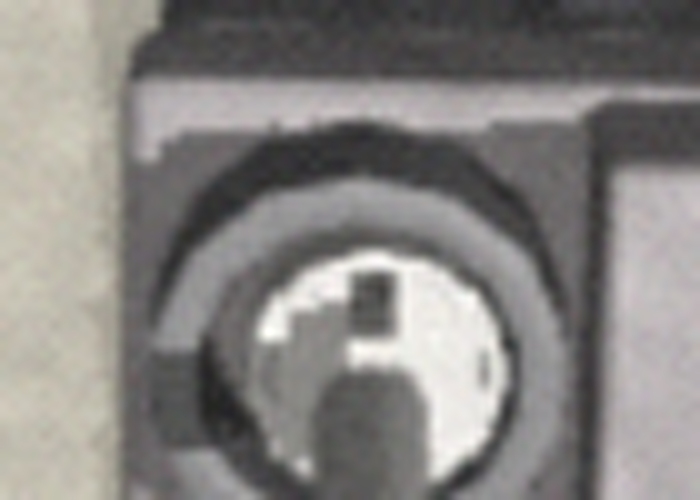

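The blade (crop columns 350–395, rows 270–335) fills the slot up to its far end, with no black gap left in front. The force is at the spring preload, so it is seated. Now I'll push in.

servo_tool --increments '[{"tx": 0.0, "ty": 0.0, "tz": 0.001, "rx": 0.0, "ry": 0.0, "rz": 0.0}, {"tx": 0.0, "ty": 0.0, "tz": 0.002, "rx": 0.0, "ry": 0.0, "rz": 0.0}, {"tx": 0.0, "ty": 0.0, "tz": 0.003, "rx": 0.0, "ry": 0.0, "rz": 0.0}, {"tx": 0.0, "ty": 0.0, "tz": 0.003, "rx": 0.0, "ry": 0.0, "rz": 0.0}]'

```text
clock: 8.85
tcp_pos: [0.6585, 0.221, 0.326]
tool_rot: [-3.141, -0.001, -0.114]
ft_force: [-0.9, -0.9, 8.7]
width: 0.0274
finger_force: 79.8
```

servo_tool --increments '[{"tx": 0.0, "ty": 0.0, "tz": 0.0005, "rx": 0.0, "ry": 0.0, "rz": 0.0}, {"tx": 0.0, "ty": 0.0, "tz": 0.0005, "rx": 0.0, "ry": 0.0, "rz": 0.0}]'

```text
clock: 9.1
tcp_pos: [0.6585, 0.221, 0.3256]
tool_rot: [-3.141, -0.001, -0.114]
ft_force: [-0.7, -0.9, 9.4]
width: 0.027
finger_force: 79.9
```

servo_tool --increments '[{"tx": 0.0, "ty": 0.0, "tz": 0.0004, "rx": 0.0, "ry": 0.0, "rz": 0.0}, {"tx": 0.0, "ty": 0.0, "tz": 0.0007, "rx": 0.0, "ry": 0.0, "rz": 0.0}, {"tx": 0.0, "ty": 0.0, "tz": 0.0007, "rx": 0.0, "ry": 0.0, "rz": 0.0}]'

```text
clock: 9.48
tcp_pos: [0.6585, 0.221, 0.3249]
tool_rot: [-3.141, -0.001, -0.114]
ft_force: [-1.8, -0.4, 10.0]
width: 0.0273
finger_force: 80.0
```

The spring force is about 11.3 N with the weight added, so the screw is in by about 3.6 mm. I'll go slightly deeper and turn anticlockwise in stages, watching the side forces.

servo_tool --increments '[{"tx": 0.0, "ty": 0.0, "tz": 0.0003, "rx": 0.0, "ry": 0.0, "rz": -3.0}, {"tx": 0.0, "ty": 0.0, "tz": 0.0003, "rx": 0.0, "ry": 0.0, "rz": -6.0}, {"tx": 0.0, "ty": 0.0, "tz": 0.0003, "rx": 0.0, "ry": 0.0, "rz": -9.0}, {"tx": 0.0, "ty": 0.0, "tz": 0.0003, "rx": 0.0, "ry": 0.0, "rz": -12.0}, {"tx": 0.0, "ty": 0.0, "tz": 0.0003, "rx": 0.0, "ry": 0.0, "rz": -15.0}, {"tx": 0.0, "ty": 0.0, "tz": 0.0003, "rx": 0.0, "ry": 0.0, "rz": -15.0}]'

```text
clock: 10.22
tcp_pos: [0.6585, 0.2211, 0.3249]
tool_rot: [-3.141, -0.002, 0.149]
ft_force: [-1.6, 0.6, 10.9]
width: 0.0271
finger_force: 80.4
```

```bash
python3 - <<'E'
from plant import *
s=state();print(s["tcp_pos"],s["ft_force"],s["torque"])
E
```

```text
[0.65849781 0.2210882  0.32489365] [-1.57597115  0.59811339 10.86772359] [ 0.0931998   0.46022876 -0.03238866]
```

servo_tool --increments '[{"tx": 0.0, "ty": 0.0, "tz": 0.0, "rx": 0.0, "ry": 0.0, "rz": -4.0}, {"tx": 0.0, "ty": 0.0, "tz": 0.0, "rx": 0.0, "ry": 0.0, "rz": -8.0}, {"tx": 0.0, "ty": 0.0, "tz": 0.0, "rx": 0.0, "ry": 0.0, "rz": -12.0}, {"tx": 0.0, "ty": 0.0, "tz": 0.0, "rx": 0.0, "ry": 0.0, "rz": -16.0}, {"tx": 0.0, "ty": 0.0, "tz": 0.0, "rx": 0.0, "ry": 0.0, "rz": -20.0}, {"tx": 0.0, "ty": 0.0, "tz": 0.0, "rx": 0.0, "ry": 0.0, "rz": -20.0}]'

```text
clock: 10.98
tcp_pos: [0.6585, 0.2212, 0.3249]
tool_rot: [-3.141, -0.002, 0.499]
ft_force: [-1.7, 0.6, 11.3]
width: 0.0272
finger_force: 80.4
```

```bash
python3 - <<'E'
from plant import *
s=state();print(s["tcp_pos"],s["ft_force"],s["torque"])
E
```

```text
[0.65845361 0.22117464 0.32486684] [-1.69608342  0.59500719 11.29669208] [ 0.32177105  0.55700728 -0.04653439]
```

servo_tool --increments '[{"tx": 0.0, "ty": 0.0, "tz": 0.0, "rx": 0.0, "ry": 0.0, "rz": -4.0}, {"tx": 0.0, "ty": 0.0, "tz": 0.0, "rx": 0.0, "ry": 0.0, "rz": -8.0}, {"tx": 0.0, "ty": 0.0, "tz": 0.0, "rx": 0.0, "ry": 0.0, "rz": -12.0}, {"tx": 0.0, "ty": 0.0, "tz": 0.0, "rx": 0.0, "ry": 0.0, "rz": -16.0}, {"tx": 0.0, "ty": 0.0, "tz": 0.0, "rx": 0.0, "ry": 0.0, "rz": -20.0}, {"tx": 0.0, "ty": 0.0, "tz": 0.0, "rx": 0.0, "ry": 0.0, "rz": -24.0}, {"tx": 0.0, "ty": 0.0, "tz": 0.0, "rx": 0.0, "ry": 0.0, "rz": -24.0}]'

```text
clock: 11.85
tcp_pos: [0.6583, 0.2213, 0.3248]
tool_rot: [-3.142, -0.002, 0.918]
ft_force: [-4.7, 2.8, 12.0]
width: 0.0271
finger_force: 80.4
```

```bash
python3 - <<'E'
from plant import *
s=state();print(s["tcp_pos"],s["ft_force"],s["torque"])
E
```

```text
[0.65827123 0.22134196 0.32483923] [-4.71711131  2.78333032 11.99137768] [0.65006034 1.10433875 0.00447915]
```

Side force is building across the blade, so I'll shift 0.6 mm along -y of the tool, ease the push by 0.2 mm, and carry on.

servo_tool --increments '[{"tx": 0.0, "ty": -0.0003, "tz": -0.0001, "rx": 0.0, "ry": 0.0, "rz": 0.0}, {"tx": 0.0, "ty": -0.0006, "tz": -0.0002, "rx": 0.0, "ry": 0.0, "rz": 0.0}, {"tx": 0.0, "ty": -0.0006, "tz": -0.0002, "rx": 0.0, "ry": 0.0, "rz": -4.0}, {"tx": 0.0, "ty": -0.0006, "tz": -0.0002, "rx": 0.0, "ry": 0.0, "rz": -8.0}, {"tx": 0.0, "ty": -0.0006, "tz": -0.0002, "rx": 0.0, "ry": 0.0, "rz": -8.0}]'

```text
clock: 12.48
tcp_pos: [0.6579, 0.2216, 0.3249]
tool_rot: [3.141, -0.001, 1.057]
ft_force: [-2.2, 0.8, 10.1]
width: 0.0271
finger_force: 80.3
```

```bash
python3 - <<'E'
from plant import *
s=state();print(s["tcp_pos"],s["ft_force"],s["torque"])
E
```

```text
[0.65792123 0.22157111 0.32493449] [-2.20719808  0.84004133 10.10798068] [ 0.37366424  0.67632078 -0.02427821]
```

servo_tool --increments '[{"tx": 0.0, "ty": -0.0002, "tz": 0.0, "rx": 0.0, "ry": 0.0, "rz": -4.0}, {"tx": 0.0, "ty": -0.0004, "tz": 0.0, "rx": 0.0, "ry": 0.0, "rz": -8.0}, {"tx": 0.0, "ty": -0.0004, "tz": 0.0, "rx": 0.0, "ry": 0.0, "rz": -12.0}, {"tx": 0.0, "ty": -0.0004, "tz": 0.0, "rx": 0.0, "ry": 0.0, "rz": -12.0}]'

```text
clock: 12.98
tcp_pos: [0.6576, 0.2217, 0.3249]
tool_rot: [3.141, -0.001, 1.266]
ft_force: [-2.1, 1.2, 10.0]
width: 0.0269
finger_force: 80.3
```

```bash
python3 - <<'E'
from plant import *
s=state();print(s["tcp_pos"],s["ft_force"],s["torque"])
E
```

```text
[0.65759081 0.2217089  0.32487163] [-2.13936654  1.17165654 10.01907514] [ 0.20330716  0.60562223 -0.03462534]
```

servo_tool --increments '[{"tx": 0.0, "ty": -0.0002, "tz": 0.0, "rx": 0.0, "ry": 0.0, "rz": -4.0}, {"tx": 0.0, "ty": -0.0003, "tz": 0.0, "rx": 0.0, "ry": 0.0, "rz": -8.0}, {"tx": 0.0, "ty": -0.0003, "tz": 0.0, "rx": 0.0, "ry": 0.0, "rz": -12.0}, {"tx": 0.0, "ty": -0.0003, "tz": 0.0, "rx": 0.0, "ry": 0.0, "rz": -13.0}, {"tx": 0.0, "ty": -0.0003, "tz": 0.0, "rx": 0.0, "ry": 0.0, "rz": -13.0}]'

```text
clock: 13.6
tcp_pos: [0.6573, 0.2218, 0.3249]
tool_rot: [3.141, -0.001, 1.492]
ft_force: [-1.2, 0.4, 11.6]
width: 0.0275
finger_force: 80.3
```

```bash
python3 - <<'E'
from plant import *
s=state();print(s["tcp_pos"],s["tool_rot"],s["ft_force"],s["torque"])
E
```

```text
[0.65731863 0.22176371 0.32487409] [ 3.14050187e+00 -7.86333810e-04  1.49244277e+00] [-1.21883071  0.39460923 11.59132082] [ 0.14198779  0.62170698 -0.01993258]
```

The blade has been turned 92°. Raising 6 mm will show whether the screw follows, since a freed spring keeps pushing.

servo_tool --increments '[{"tx": 0.0, "ty": 0.0, "tz": -0.001, "rx": 0.0, "ry": 0.0, "rz": 0.0}, {"tx": 0.0, "ty": 0.0, "tz": -0.002, "rx": 0.0, "ry": 0.0, "rz": 0.0}, {"tx": 0.0, "ty": 0.0, "tz": -0.004, "rx": 0.0, "ry": 0.0, "rz": 0.0}, {"tx": 0.0, "ty": 0.0, "tz": -0.006, "rx": 0.0, "ry": 0.0, "rz": 0.0}, {"tx": 0.0, "ty": 0.0, "tz": -0.006, "rx": 0.0, "ry": 0.0, "rz": 0.0}]'

```text
clock: 14.22
tcp_pos: [0.6573, 0.2217, 0.3302]
tool_rot: [3.141, -0.001, 1.492]
ft_force: [0.2, 0.5, 4.1]
width: 0.0271
finger_force: 79.5
```

servo_tool --increments '[{"tx": 0.0, "ty": 0.0, "tz": -0.001, "rx": 0.0, "ry": 0.0, "rz": 0.0}, {"tx": 0.0, "ty": 0.0, "tz": -0.0015, "rx": 0.0, "ry": 0.0, "rz": 0.0}, {"tx": 0.0, "ty": 0.0, "tz": -0.0015, "rx": 0.0, "ry": 0.0, "rz": 0.0}]'

```text
clock: 14.6
tcp_pos: [0.6574, 0.2216, 0.3313]
tool_rot: [-3.142, -0.0, 1.492]
ft_force: [0.5, 1.8, 3.5]
width: 0.0273
finger_force: 79.3
```

The spring still pushes 2.6 mm above the locked height, so the screw is released. Now I'll withdraw straight up.

servo_tool --increments '[{"tx": 0.0, "ty": 0.0, "tz": -0.003, "rx": 0.0, "ry": 0.0, "rz": 0.0}, {"tx": 0.0, "ty": 0.0, "tz": -0.007, "rx": 0.0, "ry": 0.0, "rz": 0.0}, {"tx": 0.0, "ty": 0.0, "tz": -0.012, "rx": 0.0, "ry": 0.0, "rz": 0.0}, {"tx": 0.0, "ty": 0.0, "tz": -0.03, "rx": 0.0, "ry": 0.0, "rz": 0.0}, {"tx": 0.0, "ty": 0.0, "tz": -0.055, "rx": 0.0, "ry": 0.0, "rz": 0.0}, {"tx": 0.0, "ty": 0.0, "tz": -0.08, "rx": 0.0, "ry": 0.0, "rz": 0.0}, {"tx": 0.0, "ty": 0.0, "tz": -0.09, "rx": 0.0, "ry": 0.0, "rz": 0.0}, {"tx": 0.0, "ty": 0.0, "tz": -0.09, "rx": 0.0, "ry": 0.0, "rz": 0.0}]'

```text
clock: 15.6
tcp_pos: [0.6573, 0.2216, 0.422]
tool_rot: [3.141, -0.0, 1.492]
ft_force: [-0.9, 0.5, -2.3]
width: 0.027
finger_force: 78.8
```

```bash
python3 - <<'E'
from plant import *
from h import *
s=state();print(s["tcp_pos"],s["tool_rot"],s["ft_force"])
c=capture("wrist");np.savez("wrist6.npz",**c);im=c["color"]
u,v=[int(x) for x in w2px(c,[.657,.219,.079])]
A=np.hstack([crop(im,u,v,35,400),crop(im,u,v+25,35,400)])
cv2.imwrite("pics/wrist6.png",A);print(u,v)
rel(s,[.5024,-.0975,.42],[np.pi,0,.4534])
rel(s,[.5024,-.0975,.42],[np.pi,0,1.492])
E
```

```text
[0.6573187  0.22159462 0.42203208] [ 3.14057478e+00 -4.09676664e-04  1.49210846e+00] [-0.89033217  0.48344092 -2.27006453]
319 182
t mm [-330.29 -129.36    1.77] r deg [ 4.000e-02 -5.000e-02  5.951e+01]
t mm [-330.29 -129.36    1.77] r deg [ 0.06 -0.02  0.01]
```

View pics/wrist6.png

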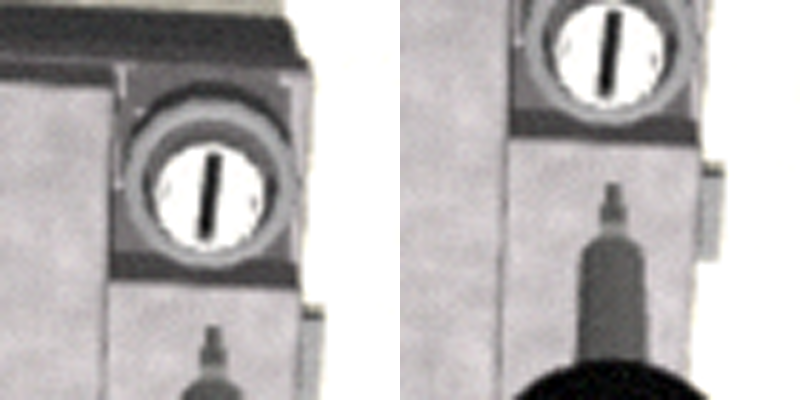

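The slot of that screw now runs from (212,155) to (205,238), crosswise in the enclosure, so it is released like the others. The blade is clean and central. Going back above the hole at the original yaw.

servo_tool --increments '[{"tx": -0.03, "ty": -0.0118, "tz": 0.0, "rx": 0.0, "ry": 0.0, "rz": 6.0}, {"tx": -0.07, "ty": -0.0275, "tz": 0.0, "rx": 0.0, "ry": 0.0, "rz": 13.0}, {"tx": -0.11, "ty": -0.043, "tz": 0.0, "rx": 0.0, "ry": 0.0, "rz": 20.0}, {"tx": -0.15, "ty": -0.059, "tz": 0.0, "rx": 0.0, "ry": 0.0, "rz": 28.0}, {"tx": -0.19, "ty": -0.0745, "tz": 0.0, "rx": 0.0, "ry": 0.0, "rz": 36.0}, {"tx": -0.23, "ty": -0.09, "tz": 0.0, "rx": 0.0, "ry": 0.0, "rz": 44.0}, {"tx": -0.27, "ty": -0.106, "tz": 0.0, "rx": 0.0, "ry": 0.0, "rz": 51.0}, {"tx": -0.305, "ty": -0.1195, "tz": 0.001, "rx": 0.0, "ry": 0.0, "rz": 57.0}, {"tx": -0.325, "ty": -0.1275, "tz": 0.002, "rx": 0.0, "ry": 0.0, "rz": 59.5}, {"tx": -0.3303, "ty": -0.1294, "tz": 0.002, "rx": 0.0, "ry": 0.0, "rz": 59.5}, {"tx": -0.3303, "ty": -0.1294, "tz": 0.002, "rx": 0.0, "ry": 0.0, "rz": 59.5}, {"tx": -0.3303, "ty": -0.1294, "tz": 0.002, "rx": 0.0, "ry": 0.0, "rz": 59.5}]'

```text
clock: 17.15
tcp_pos: [0.5027, -0.0968, 0.4191]
tool_rot: [-3.141, 0.0, 0.455]
ft_force: [0.8, -0.3, -0.9]
width: 0.0271
finger_force: 78.9
```

```bash
python3 look.py wrist7
```

```text
[ 0.50269185 -0.0968489   0.41911835] [-3.14117782e+00  7.44051238e-05  4.54916693e-01] [ 0.39267746 -0.16304059 -0.99831887]
crop origin 284 177 scale 10
```

View pics/wrist7.png

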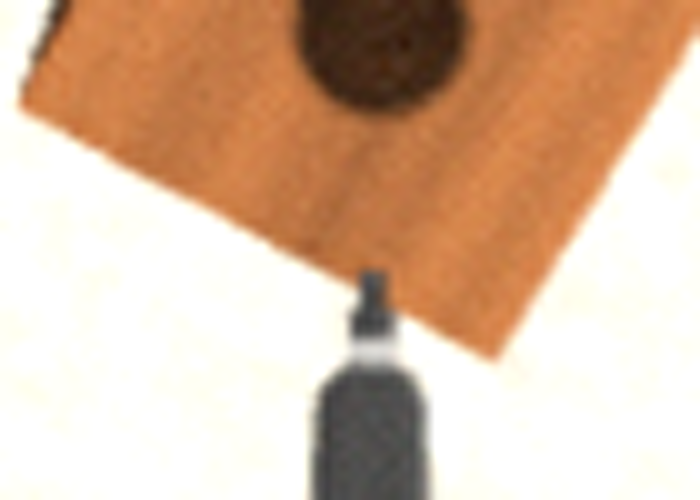

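```bash
python3 - <<'E'
from h import *
c=np.load("wrist7.npz");y=.4549
T=np.array([[np.cos(y),np.sin(y)],[np.sin(y),-np.cos(y)]])
h=px2w(c,322.3,180.4,.07)[:2]
for z in (.159,.161,.163):
  t=px2w(c,320.9,204,z)[:2];print("hole-tip in tool mm",(T.T@(h-t)*1e3+[6,0]).round(2))
print("hole",h)
E
```

```text
hole-tip in tool mm [-0.31  1.47]
hole-tip in tool mm [-1.02  1.48]
hole-tip in tool mm [-1.72  1.48]
hole [ 0.50160166 -0.09978345]
```

servo_tool --increments '[{"tx": -0.0008, "ty": 0.0012, "tz": 0.02, "rx": 0.0, "ry": 0.0, "rz": 0.0}, {"tx": -0.0008, "ty": 0.0012, "tz": 0.05, "rx": 0.0, "ry": 0.0, "rz": 0.0}, {"tx": -0.0008, "ty": 0.0012, "tz": 0.075, "rx": 0.0, "ry": 0.0, "rz": 0.0}, {"tx": -0.0008, "ty": 0.0012, "tz": 0.085, "rx": 0.0, "ry": 0.0, "rz": 0.0}, {"tx": -0.0008, "ty": 0.0012, "tz": 0.093, "rx": 0.0, "ry": 0.0, "rz": 0.0}, {"tx": -0.0008, "ty": 0.0012, "tz": 0.1, "rx": 0.0, "ry": 0.0, "rz": 0.0}, {"tx": -0.0008, "ty": 0.0012, "tz": 0.1, "rx": 0.0, "ry": 0.0, "rz": 0.0}]'

```text
clock: 18.08
tcp_pos: [0.5022, -0.0989, 0.3193]
tool_rot: [-3.141, 0.0, 0.454]
ft_force: [-0.4, -0.9, -1.4]
width: 0.0271
finger_force: 79.0
```

servo_tool --increments '[{"tx": 0.0, "ty": 0.0, "tz": 0.015, "rx": 0.0, "ry": 0.0, "rz": 0.0}, {"tx": 0.0, "ty": 0.0, "tz": 0.03, "rx": 0.0, "ry": 0.0, "rz": 0.0}, {"tx": 0.0, "ty": 0.0, "tz": 0.045, "rx": 0.0, "ry": 0.0, "rz": 0.0}, {"tx": 0.0, "ty": 0.0, "tz": 0.055, "rx": 0.0, "ry": 0.0, "rz": 0.0}, {"tx": 0.0, "ty": 0.0, "tz": 0.057, "rx": 0.0, "ry": 0.0, "rz": 0.0}, {"tx": 0.0, "ty": 0.0, "tz": 0.057, "rx": 0.0, "ry": 0.0, "rz": 0.0}]'

```text
clock: 18.82
tcp_pos: [0.5023, -0.0989, 0.2625]
tool_rot: [3.142, -0.0, 0.454]
ft_force: [0.6, -0.2, -1.9]
width: 0.0275
finger_force: 79.0
```

Free in the hole, with the tip about 2 mm above the rest position. I'll lower until the shoulder touches.

servo_tool --increments '[{"tx": 0.0, "ty": 0.0, "tz": 0.001, "rx": 0.0, "ry": 0.0, "rz": 0.0}, {"tx": 0.0, "ty": 0.0, "tz": 0.0018, "rx": 0.0, "ry": 0.0, "rz": 0.0}, {"tx": 0.0, "ty": 0.0, "tz": 0.0018, "rx": 0.0, "ry": 0.0, "rz": 0.0}]'

```text
clock: 19.2
tcp_pos: [0.5022, -0.0989, 0.2608]
tool_rot: [3.141, -0.0, 0.454]
ft_force: [0.4, 0.7, 1.0]
width: 0.027
finger_force: 79.4
```

servo_tool --increments '[{"tx": 0.0, "ty": 0.0, "tz": 0.0, "rx": 0.0, "ry": 0.0, "rz": 0.0}, {"tx": 0.0, "ty": 0.0, "tz": 0.0, "rx": 0.0, "ry": 0.0, "rz": 0.0}, {"tx": 0.0, "ty": 0.0, "tz": 0.0, "rx": 0.0, "ry": 0.0, "rz": 0.0}, {"tx": 0.0, "ty": 0.0, "tz": 0.0, "rx": 0.0, "ry": 0.0, "rz": 0.0}, {"tx": 0.0, "ty": 0.0, "tz": 0.0, "rx": 0.0, "ry": 0.0, "rz": 0.0}, {"tx": 0.0, "ty": 0.0, "tz": 0.0, "rx": 0.0, "ry": 0.0, "rz": 0.0}, {"tx": 0.0, "ty": 0.0, "tz": 0.0, "rx": 0.0, "ry": 0.0, "rz": 0.0}, {"tx": 0.0, "ty": 0.0, "tz": 0.0, "rx": 0.0, "ry": 0.0, "rz": 0.0}]' --claw 1.0

```text
clock: 20.2
tcp_pos: [0.5022, -0.0989, 0.2605]
tool_rot: [-3.141, -0.0, 0.454]
ft_force: [0.4, -0.2, 0.4]
width: 0.0854
finger_force: 0.0
```

servo_tool --increments '[{"tx": 0.0, "ty": 0.0, "tz": -0.015, "rx": 0.0, "ry": 0.0, "rz": 0.0}, {"tx": 0.0, "ty": 0.0, "tz": -0.045, "rx": 0.0, "ry": 0.0, "rz": 0.0}, {"tx": 0.0, "ty": 0.0, "tz": -0.08, "rx": 0.0, "ry": 0.0, "rz": 0.0}, {"tx": -0.02, "ty": 0.0, "tz": -0.12, "rx": 0.0, "ry": 0.0, "rz": 0.0}, {"tx": -0.05, "ty": 0.0, "tz": -0.15, "rx": 0.0, "ry": 0.0, "rz": 0.0}, {"tx": -0.1, "ty": 0.0, "tz": -0.15, "rx": 0.0, "ry": 0.0, "rz": 0.0}, {"tx": -0.15, "ty": 0.0, "tz": -0.15, "rx": 0.0, "ry": 0.0, "rz": 0.0}, {"tx": -0.15, "ty": 0.0, "tz": -0.15, "rx": 0.0, "ry": 0.0, "rz": 0.0}]'

```text
clock: 21.2
tcp_pos: [0.3652, -0.1653, 0.412]
tool_rot: [3.14, -0.001, 0.451]
ft_force: [1.3, -0.3, 0.2]
width: 0.0851
finger_force: 0.0
```

```bash
python3 - <<'E'
from plant import *
from h import *
s=state();print(s["tcp_pos"],s["ft_force"],s["width"])
out=[]
for n in("top","scene"):
    c=capture(n);o=np.load(n+"0.npz")
    q=lambda p:[int(x) for x in w2px(c,p)]
    out.append(np.hstack([crop(c["color"],*q([.5,-.08,.1]),25,266),crop(o["color"],*q([.5,-.08,.1]),25,266),crop(c["color"],*q([.656,.219,.077]),16,266)]))
    d=np.abs(c["color"].astype(int)-o["color"]).max(2)
cv2.imwrite("pics/end.png",np.vstack(out))
E
```

```text
[ 0.36523572 -0.16534669  0.41198687] [ 1.29111777 -0.34405049  0.22786406] 0.08506491882592734
```

View pics/end.png

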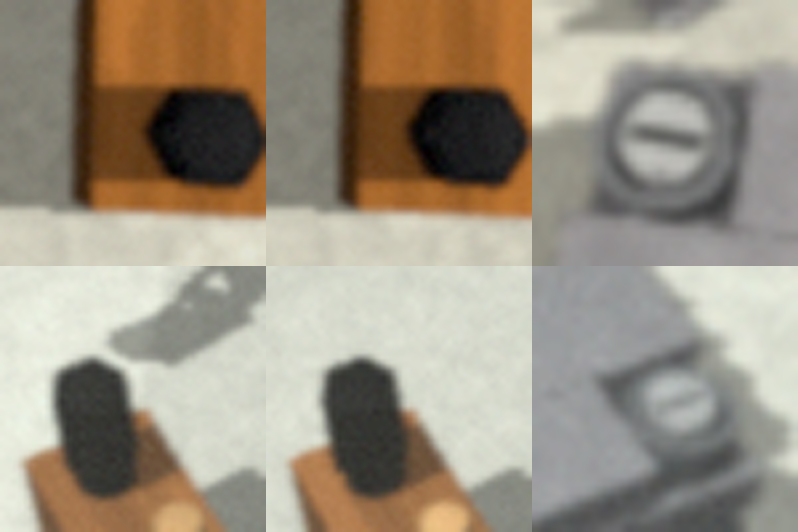

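The pictures show the driver back in its hole exactly as at the start: (207,137) against (470,137) before, and the same height in the scene view. The screw's slot is crosswise at (668,135) and the cross driver hasn't moved. Handing in.

```bash
python3 -c "
from plant import *
print(finish_job())"
```

```text
the job is handed in; nothing more can be done
None
```

The locked lid screw is released, the driver is back upright and fully down in its hole, and the job is handed in after about 21 s of robot time. Peak push was about 13 N; the hand-in call gave no verdict.

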